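# Peel a snapped-on cover off its stack and hold it over its tray

## Robot

A 6-joint arm with a two-finger parallel gripper is mounted at the origin on the work surface; the furniture and walls round the work are solid. World frame = base frame: x ahead of the robot, y to its left, z up, the work surface at z = 0. Lengths are in m, angles in degrees, forces in N, time in s.
With the tool pointing down it reaches from about 0.375 to 0.9 m from the base axis. Payload 3.1 kg.
Tool frame: the origin (TCP) lies on the centre line of the jaws, within the pads' length; the fingertips stand 17 mm ahead of it and the grasp point (between the pads) lies 2 mm behind it; z points along the fingers, y is the line along which they close (so a half turn about z gives the same grasp; the last joint's range is limited). The gripper opens to 87 mm and grips with 3 to 60 N. Pads are 19 mm wide; open, the fingers measure 117 mm over their backs; the gripper's body (75 mm by 190 mm) begins 51 mm behind the grasp point.
Start: joints at [60.819, 30.224, 82.088, -0, 67.689, -10.227], TCP at [0.203, 0.591, 0.24] pointing down, gripper open.
Joint ranges: [-176.69, 176.69], [-43.24, 126.21], [12.49, 139.97], [-82, 262], [0, 151.66], [-163.58, 163.58]. Speed limits (degrees/s): [159.86, 159.86, 180, 180, 180, 180].

## Interface

Orientations are given as a 3x3 rotation matrix whose columns are the frame's x, y, z axes.
In Python, from rig import bot, imaging, finder gives the robot as it stands. The module is installed in compiled form; this text tells all that it offers.
- The arm moves only by the tool play_rows, never from a script. Its argument "motion" is a list that holds one entry, the list of rows, each a list of 6 numbers: the shift along the tool's x, y, z in a scale on which 1.0 is 0.6 m, then the turn, a rotation vector about the tool's x, y, z in normalised numbers (1 is 90 degrees). In form: [[[dx, dy, dz, wx, wy, wz], ...]]. A call has 1 to 8 rows; each row is the pose to reach, as a shift and turn from the pose commanded when the call began, along the tool's axes at that moment; what a row does not reach only later rows make up. A row lasts 1/12 s, in which the tool goes at most 41.7 mm and 7.16 degrees, less where a joint would pass 70% of its speed; a pose out of reach is approached as far as the arm can. No shift or turn number may pass 1 either way. A call with a gripper value outside its range is refused whole. "fingers" is the finger opening in m, from 0 to 0.087, set as the call begins (left out, the last holds). The fingers move at their own pace and stop on an object; the grip force is fixed at half the most. Time passes only in rows, so rows that repeat a pose let the fingers close. It gives the time, the measured TCP pose, the force, the opening and the grip force at its end, in the units of the state.
- bot.read_state(): the state, without advancing time (a new reading comes with each control period).
- imaging.capture(name): name is "side" or "top"; returns a dict with "frame" (384x512x3 uint8, red, green, blue), "camera_matrix" (3x3 intrinsics, pixels), "R" (3x3) and "t" (3): a world point X has camera coordinates R X + t. Camera axes: x right, y down, z forward; pixel columns grow to the right and rows downward; lengths in m; the calibration is good to about 2 mm. A picture is of the moment at which its call begins. There is no depth.
- bot.hand_in(): hands the job in; it is judged then, once.
Trained networks look in the newest picture that a camera, given by its name, has taken for a name from the list of things; names that differ only in an ending like _2 or _b are one class to them, and where a whole thing is asked for, a point or a joint stands for the part that bears it (a point fixed in the world has none). Each returns a list of dicts, best first, with "confidence" (0 to 1); they miss things now and then, are a little off and sometimes report something else, mostly with a low value. They report only what shows in the picture. A call takes as long as a camera call. They do not tell look-alikes from the thing itself.
- finder.recognise(camera, name): "at" ([x, y, z] in m, in world coordinates, good to about 4 mm: the middle of the surface that is visible of it).
- finder.outline_of(camera, name): "pixels" (384x512 bool, what is visible of it).
The state is a dict: "time_s": time; "joint_positions": joint angles; "qvel": joint speeds; "tau": joint torques, N m; "position": TCP position; "tcp_rot": TCP orientation; "force": force on the tool from outside, world axes, zero at the start; "moment": the same for the moment, N m; "opening": opening from 0.0 (shut) to 1.0 (fully open); "grasp_force": force on a finger pad.
Only numpy, scipy, OpenCV 4.12 (cv2) and the standard library are available. Lean on these libraries where they do the work, as an engineer would, in place of code of your own. Each camera call takes 0.05 s, during which the arm holds its last target. There are 200 camera calls.

## Task

Of the three stacks of covers, find the one whose covers are the size of the open sample tray, and peel off its top cover by lifting it by the pull tab on its corner, the opposite corner staying down until the tab's corner has come free, so that the rest of the stack stays where it stands. Bring that cover over the open tray and finish still holding it there: level, right way up, centred and squared up with the tray, about 10 cm above the tray's rim. Leave the other stacks and the things standing around alone.

Things in the scene. Friction and masses are not known exactly. Their poses are not given: they have to be found in the camera images.
- stack_small: the rest of the stack of small covers: light grey plastic, 70 mm square, on a round dark steel foot 102 mm across and 6 mm thick. Origin at the middle of the underside, on the bench; z up, x and y along the edges of the square. Loose, about 1 kg. The underside of its top cover's skirt lies 30 mm above the origin.
- cover_small: the top cover of the small stack: light grey plastic, 70 x 70 mm, 12 mm high (9 mm skirt reaching down round the stack, 3 mm sheet with a 1 mm raised panel), 60 g, loose. Origin at the middle of the skirt's underside, z up; the flat top is at z = 12 mm. On the (-x, -y) corner a pull tab stands upright.
- cover_small_tab (a point): middle of that cover's pull tab, 25 mm above the cover's origin and 25 mm from it along both -x and -y. The tab is a plate 8 mm thick along the diagonal, 22 mm wide across it, standing 26 mm above the cover's flat top (from z = 12 to 38 mm). Axes as the cover's.
- cover_small_far (a point): lower edge of the skirt at the corner diagonally across from that cover's tab, (+35, +35, 0) mm in the cover's frame.
- stack_medium: the rest of the stack of medium covers: light grey plastic, 88 mm square, on a round dark steel foot 128 mm across and 6 mm thick. Origin at the middle of its underside, on the bench; z up, x, y along the edges. Loose, about 1 kg. Its top cover's skirt starts 30 mm above the origin.
- cover_medium: the top cover of the medium stack: light grey plastic, 88 x 88 mm, 12 mm high (9 mm skirt reaching down round the stack, 3 mm sheet with a 1 mm raised panel), 60 g, loose. Origin at the middle of the skirt's underside, z up; the flat top is at z = 12 mm. On the (-x, -y) corner a pull tab stands upright.
- cover_medium_tab (a point): middle of that cover's pull tab, 25 mm above the cover's origin and 34 mm from it along both -x and -y. The tab is a plate 8 mm thick along the diagonal, 22 mm wide across it, standing 26 mm above the cover's flat top (from z = 12 to 38 mm). Axes as the cover's.
- cover_medium_far (a point): skirt's lower edge at the corner diagonally across from the tab, (+44, +44, 0) mm in the cover's frame. In each stack a hidden spring bead under each corner holds the top cover: lets go at about 3 N, clear after 4 mm of lift. Tilted up by the tab about this corner, it comes off with about 5 N at the tab; pulled straight up it needs 10 N or more, and the stack tends to come along.
- stack_large: the rest of the stack of large covers: light grey plastic, 106 mm square, on a round dark steel foot 155 mm across and 6 mm thick. Origin at the middle of the underside, on the bench; z up, x and y along the edges of the square. Loose, about 1 kg. The underside of its top cover's skirt lies 30 mm above the origin.
- cover_large: the top cover of the large stack: light grey plastic, 106 x 106 mm, 12 mm high (9 mm skirt reaching down round the stack, 3 mm sheet with a 1 mm raised panel), 60 g, loose. Origin at the middle of the skirt's underside, z up; the flat top is at z = 12 mm. On the (-x, -y) corner a pull tab stands upright.
- cover_large_tab (a point): middle of that cover's pull tab, 25 mm above the cover's origin and 43 mm from it along both -x and -y. The tab is a plate 8 mm thick along the diagonal, 22 mm wide across it, standing 26 mm above the cover's flat top (from z = 12 to 38 mm). Axes as the cover's.
- cover_large_far (a point): lower edge of the skirt at the corner diagonally across from that cover's tab, (+53, +53, 0) mm in the cover's frame.
- open_tray: the open sample tray: light grey plastic, 88 x 88 mm, 22 mm high, fixed to the bench, a white disc 51 mm wide and 13 mm thick lying in it. Origin at the middle of its underside on the bench, z up, x and y along its edges; its rim is at z = 22 mm.
- vial: bystander: small glass vial with a black cap, 27 mm wide, 60 mm high, loose. Origin at the middle of its underside.
- jar: bystander: glass jar with an orange cap, 52 mm wide, 65 mm high, loose. Origin at the middle of its underside.
- wrench: bystander: flat double-ended spanner, 147 x 30 x 5 mm, lying loose on the bench. Origin at its middle, on the bench.
Not all that is in view belongs to the job. What is shaped like the stack_large but blue or pink is not meant.

How it is judged (in metres and radians):
On the way, in this order (a step that is already met when the one before it is completed fails the run):
1. the medium cover is peeled: tilted more than 0.1 rad by its tab corner while the opposite corner is still down, less than 12 mm above where it sat (angle between cover_medium's own z axis and vertical above 0.1 rad and z of cover_medium_far in the frame of stack_medium between 0.015 and 0.042 m and z of cover_medium_tab in the frame of stack_medium above 0.064 m and horizontal distance between cover_medium and stack_medium below 0.03 m), for 0.05 s.
2. the medium cover is wholly off its stack: its far corner more than 30 mm above where it sat (height (world z) of cover_medium_far above 0.06 m), for 0.1 s.
At the end, for the whole second after the job is handed in: Medium cover held at rest in the fingers: within 20 mm of the tray's middle from above, underside 60-150 mm over its rim, level to 0.15 rad, edges parallel to the tray's to 0.2 rad, not touching it. Its stack within 30 mm of its start, upright (0.1 rad); other covers on their stacks (5 mm) (horizontal distance between cover_medium and open_tray below 0.02 m and z of cover_medium in the frame of open_tray between 0.082 and 0.172 m and angle between cover_medium's own z axis and vertical below 0.15 rad and (angle between the x axis of cover_medium and the x axis of open_tray, either way round below 0.2 rad or angle between the x axis of cover_medium and the y axis of open_tray, either way round below 0.2 rad) and contact force between the fingers and cover_medium above 1 N and linear speed of cover_medium below 0.03 m/s and angular speed of cover_medium below 0.3 rad/s and contact force between cover_medium and open_tray below 0.1 N and distance of stack_medium from where it was at the start of the episode below 0.03 m and angle between stack_medium's own z axis and vertical below 0.1 rad and z of cover_small in the frame of stack_small below 0.035 m and z of cover_large in the frame of stack_large below 0.035 m); the arm keeps its last pose, push and grip.
It fails at once if the rest of the medium stack is lifted, dragged or tipped (over 30 mm or 0.15 rad) (distance of stack_medium from where it was at the start of the episode above 0.03 m or angle between stack_medium's own z axis and vertical above 0.15 rad).
It fails at once if another stack or its cover is moved by more than 30 mm (distance of any of stack_small, stack_large, cover_small, cover_large from where it was at the start of the episode above 0.03 m).
It fails at once if a bystander is moved by more than 30 mm (distance of any of vial, jar, wrench from where it was at the start of the episode above 0.03 m).
It also fails if it takes over 51 s, if anything falls off the work surface, if the arm or the gripper's body presses on something with over 40 N, if the wrist force passes 120 N, or if a joint passes its speed limit or range.

## Working session

There is one attempt and no reset: what is moved stays moved. The work goes in short steps, Python scripts to look and compute and a tool call to move; the robot and the scene stay as the last step left them, time stands still between calls to the robot, and variables do not carry over. Pictures are saved under pics/ and viewed, at most 10 in all, crops included, and the job is handed in when it is done.

Besides the shell and the picture viewer there is one more tool, called after ">>>" in YAML: its name, and indented under it one key for each argument. play_rows: Moves the arm, as the interface text tells. Its arguments: {"type":"object","properties":{"motion":{"type":"array"},"fingers":{"type":"number"}},"required":["motion"]}

```bash
mkdir -p pics; python3 - <<'E'
from rig import bot, imaging, finder
import cv2,numpy as np
s=bot.read_state(); print({k:np.round(v,3).tolist() for k,v in s.items()})
for c in("top","side"):
    d=imaging.capture(c); cv2.imwrite(f"pics/{c}0.png",d["frame"][:,:,::-1])
    print(c,d["camera_matrix"].round(1).tolist(),(-d["R"].T@d["t"]).round(3))
    for n in["stack_small","stack_medium","stack_large","cover_medium","cover_medium_tab","open_tray","vial","jar","wrench"]:
        print(n,[(np.round(r["at"],3).tolist(),round(r["confidence"],2)) for r in finder.recognise(c,n)[:5]])
E
```

```text
{'time_s': 0.0, 'joint_positions': [60.819, 30.279, 82.157, -0.001, 67.69, -10.227], 'qvel': [0.042, -0.074, 0.075, -0.035, 0.088, -0.029], 'tau': [0.001, -44.004, -17.66, 0.064, 0.058, -0.0], 'position': [0.203, 0.59, 0.239], 'tcp_rot': [[-0.946, 0.325, -0.001], [0.325, 0.946, -0.002], [0.0, -0.002, -1.0]], 'force': [0.136, -0.365, -0.074], 'moment': [0.013, 0.047, 0.01], 'grasp_force': 0.0, 'opening': 1.001}
top [[431.5, 0.0, 258.7], [0.0, 431.5, 190.4], [0.0, 0.0, 1.0]] [ 0.431 -0.135  1.505]
stack_small [([0.503, -0.102, 0.004], 0.51)]
stack_medium [([0.546, 0.078, 0.004], 0.65)]
stack_large [([0.339, -0.606, 0.034], 0.75), ([0.505, -0.306, 0.005], 0.58), ([0.518, -0.329, 0.042], 0.51), ([0.516, -0.094, 0.041], 0.44), ([0.56, 0.096, 0.041], 0.18)]
cover_medium [([0.555, 0.099, 0.04], 0.97), ([0.517, -0.328, 0.044], 0.4), ([0.507, -0.309, 0.005], 0.31), ([0.711, 0.261, 0.065], 0.16)]
cover_medium_tab [([0.561, 0.096, 0.041], 0.71)]
open_tray [([0.528, 0.327, 0.008], 0.85), ([0.558, 0.094, 0.037], 0.4)]
vial [([0.723, 0.076, 0.058], 0.41)]
jar [([0.712, 0.258, 0.065], 0.83), ([0.518, -0.096, 0.039], 0.42)]
wrench [([0.674, -0.174, 0.005], 0.45)]
side [[405.1, 0.0, 254.8], [0.0, 405.1, 188.9], [0.0, 0.0, 1.0]] [ 0.029 -1.102  0.981]
stack_small [([0.5, -0.122, 0.005], 0.48)]
stack_medium [([0.534, 0.061, 0.01], 0.67)]
stack_large [([0.332, -0.629, 0.036], 0.86), ([0.486, -0.366, 0.007], 0.82), ([0.504, -0.567, 0.032], 0.74)]
cover_medium [([0.552, 0.094, 0.045], 0.76)]
cover_medium_tab [([0.552, 0.088, 0.042], 0.91)]
open_tray [([0.524, 0.321, 0.011], 0.74)]
vial [([0.716, 0.076, 0.039], 0.42)]
jar [([0.707, 0.252, 0.043], 0.45)]
wrench []
```

View pics/top0.png

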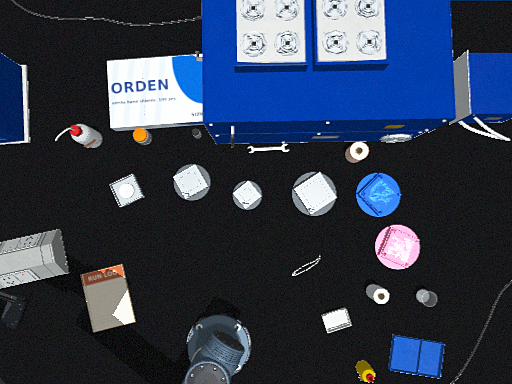

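```bash
python3 - <<'E'
import cv2,numpy as np
from rig import imaging
np.set_printoptions(suppress=True,precision=3)
d=imaging.capture("top");K,R,t=d["camera_matrix"],d["R"],d["t"]
p=lambda X:(K@(R@np.array(X)+t))
for X in([.555,.095,.042],[.528,.325,.02]):
    q=p(X);print(q[:2]/q[2])
im=d["frame"][:,:,::-1]
q=p([.555,.095,.042]);u,v=(q[:2]/q[2]).astype(int)
a=cv2.resize(im[v-30:v+30,u-30:u+30],(390,390),interpolation=cv2.INTER_CUBIC)
q=p([.528,.325,.02]);u2,v2=(q[:2]/q[2]).astype(int)
b=cv2.resize(im[v2-30:v2+30,u2-30:u2+30],(390,390),interpolation=cv2.INTER_CUBIC)
cv2.imwrite("pics/crop1.png",np.hstack([a,b]));print(u,v,u2,v2)
E
```

```text
[190.707 181.742]
[124.847 189.797]
190 181 124 189
```

View pics/crop1.png

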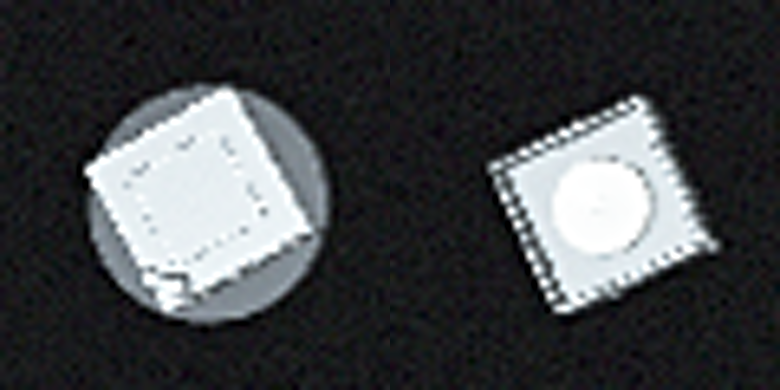

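View pics/side0.png

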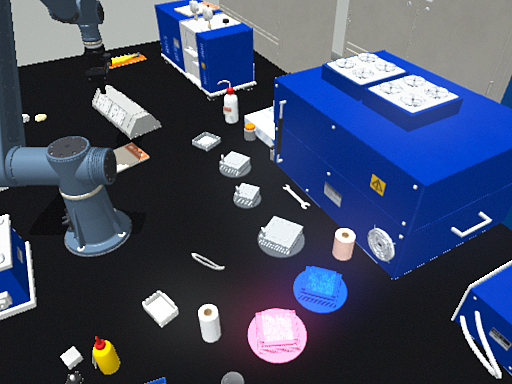

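The top view shows grey stacks at (192,183), (248,195) and (315,194), blue and pink decoys at (378,194) and (397,247), and the tray at (126,190). The stack at (192,183) has a cover about as big as the tray (≈25 px a side). The ones at (248,195) and (315,194) are smaller and larger. The crop shows the tab at its lower corner, about (187,195). Next I fit the poses.

```bash
cat > fit.py <<'E'
import cv2,numpy as np
from scipy.optimize import minimize
from rig import bot,imaging,finder
np.set_printoptions(suppress=True,precision=4)
U=4
def proj(d,X):
    q=(d["R"]@X.T).T+d["t"];q=q@d["camera_matrix"].T;return q[:,:2]/q[:,2:]
def box(x,y,hx,hy,z0,z1):
    return np.array([[x+a*hx,y+b*hy,z] for a in(-1,1) for b in(-1,1) for z in(z0,z1)])
def tab(h):
    c=np.array([-(h-.010)]*2);D=np.array([1,1])/2**.5;W=np.array([1,-1])/2**.5
    return np.array([[*(c+a*.004*D+b*.011*W),z] for a in(-1,1) for b in(-1,1) for z in(.042,.068)])
def render(d,parts,p,win):
    u0,v0,w,h=win;m=np.zeros((h*U,w*U),np.uint8);c,s=np.cos(p[2]),np.sin(p[2])
    for P in parts:
        X=P.copy();X[:,:2]=P[:,:2]@np.array([[c,s],[-s,c]])+p[:2]
        q=(proj(d,X)-[u0,v0]+.5)*U-.5
        cv2.fillConvexPoly(m,cv2.convexHull((q*16).round().astype(np.int32)),1,shift=4)
    return cv2.resize(m.astype(np.float32),(w,h),interpolation=cv2.INTER_AREA)
def fit(obs,p0):
    # obs: list of (cam dict, target mask, parts)
    L=[]
    for d,t,parts in obs:
        u,v=proj(d,np.array([[p0[0],p0[1],.03]]))[0].astype(int);win=(u-40,v-40,80,80)
        L.append((d,t[v-40:v+40,u-40:u+40].astype(np.float32),parts,win))
    f=lambda p:sum(np.abs(render(d,P,p,w)-t).sum()/t.sum() for d,t,P,w in L)
    best=None
    for da in(-.2,0,.2):
        r=minimize(f,[p0[0],p0[1],p0[2]+da],method="Nelder-Mead",options=dict(initial_simplex=np.array([[p0[0],p0[1],p0[2]+da],[p0[0]+.01,p0[1],p0[2]+da],[p0[0],p0[1]+.01,p0[2]+da],[p0[0],p0[1],p0[2]+da+.1]]),xatol=1e-5,fatol=1e-5))
        if best is None or r.fun<best.fun:best=r
    return best.x,best.fun
E
python3 - <<'E'
from fit import *
C={c:imaging.capture(c) for c in("top","side")}
for n,p0 in(("cover_medium",[.555,.095,-1.03]),("open_tray",[.528,.325,-1.13])):
    h=.044
    full=[box(0,0,h,h,.006,.042),tab(h)] if n[0]=="c" else [box(0,0,h,h,0,.022)]
    cov=[box(0,0,h,h,.030,.042),tab(h)] if n[0]=="c" else full
    o={}
    for c in C:
        r=finder.outline_of(c,n);r=[m for m in r if m["pixels"].sum()>50]
        u,v=proj(C[c],np.array([[*p0[:2],.03]]))[0]
        r=[m for m in r if np.hypot(*(np.argwhere(m["pixels"]).mean(0)-[v,u]))<15]
        print(n,c,len(r),[ (m["confidence"],m["pixels"].sum()) for m in r][:2])
        if r:o[c]=(C[c],r[0]["pixels"],cov)
    for k in o:print("net",k,*fit([o[k]],p0))
    if len(o)==2:print("net both",*fit(list(o.values()),p0))
    for th in(165,185,205):
        t=(C["top"]["frame"].min(2)>th).astype(np.uint8);t=cv2.morphologyEx(t,cv2.MORPH_CLOSE,np.ones((3,3)))
        g={}
        for h in(.035,.044,.053):
            P=[box(0,0,h,h,.030,.042),tab(h)] if n[0]=="c" else [box(0,0,h,h,0,.022)]
            x,f=fit([(C["top"],t,P)],p0);print("thr",th,h,x,round(f,3))
E
```

```text
cover_medium top 1 [(0.7, np.int64(713))]
cover_medium side 1 [(0.93, np.int64(354))]
net top [ 0.5584  0.0977 -1.0438] 0.049964938312768936
net side [ 0.5565  0.1012 -1.0613] 0.10858050733804703
net both [ 0.5577  0.0984 -1.0659] 0.17331652343273163
thr 165 0.035 [ 0.5564  0.0975 -1.1949] 0.322
thr 165 0.044 [ 0.5572  0.098  -1.0462] 0.055
thr 165 0.053 [ 0.5565  0.0962 -0.9684] 0.498
thr 185 0.035 [ 0.5583  0.1011 -1.1522] 0.31
thr 185 0.044 [ 0.5579  0.0984 -1.0398] 0.067
thr 185 0.053 [ 0.5593  0.0936 -0.9067] 0.523
thr 205 0.035 [ 0.5592  0.1    -1.0969] 0.299
thr 205 0.044 [ 0.5573  0.0986 -1.0501] 0.08
thr 205 0.053 [ 0.5593  0.0936 -0.9067] 0.544
open_tray top 1 [(0.69, np.int64(704))]
open_tray side 1 [(0.67, np.int64(368))]
net top [ 0.5269  0.3233 -1.1144] 0.04918323829770088
net side [ 0.5269  0.3258 -1.1705] 0.09799592196941376
net both [ 0.5271  0.3233 -1.1287] 0.15556293725967407
thr 165 0.035 [ 0.5266  0.3255 -0.968 ] 0.261
thr 165 0.044 [ 0.5281  0.3235 -1.1361] 0.119
thr 165 0.053 [ 0.5297  0.3189 -1.258 ] 0.593
thr 185 0.035 [ 0.5259  0.3224 -1.1654] 0.238
thr 185 0.044 [ 0.5281  0.3251 -1.1339] 0.159
thr 185 0.053 [ 0.5353  0.3238 -1.0957] 0.648
thr 205 0.035 [ 0.5268  0.3225 -1.1245] 0.229
thr 205 0.044 [ 0.5281  0.3244 -1.1362] 0.171
thr 205 0.053 [ 0.5255  0.3273 -1.3399] 0.666
```

```bash
cat > plan.py <<'E'
import numpy as np
from scipy.spatial.transform import Rotation as Ro
from rig import bot
def Rt(phi,tilt=0):
    # tool down, y axis at world angle phi (deg); tilt: turn about tool x (deg)
    a=np.radians(phi);y=np.array([np.cos(a),np.sin(a),0]);z=np.array([0,0,-1.])
    R=np.c_[np.cross(y,z),y,z];return R@Ro.from_euler("x",tilt,degrees=True).as_matrix()
def row(p,R,s=None):
    s=s or bot.read_state();R0=np.array(s["tcp_rot"])
    w=Ro.from_matrix(R0.T@R).as_rotvec(degrees=True)
    return np.r_[(R0.T@(np.array(p)-s["position"])).round(4),w.round(2)].tolist()
E
python3 -c "
from plan import *
print(row([.5113,.1104,.15],Rt(-15)))"
```

```text
[-0.4478, -0.3545, 0.0896, -0.0, 0.0, 86.05]
```

Careful with the scale: shifts go in shares of 0.6 m and turns go in shares of 90 degrees. That gives: -0.4478 m / 0.6 = -0.7463, -0.3545 m / 0.6 = -0.5908, 86 degrees / 90 = 0.9556.

>>> play_rows:
  motion:
    - [[-0.7463,-0.5908,0.1493,0,0,0.9556],[-0.7463,-0.5908,0.1493,0,0,0.9556],[-0.7463,-0.5908,0.1493,0,0,0.9556],[-0.7463,-0.5908,0.1493,0,0,0.9556],[-0.7463,-0.5908,0.1493,0,0,0.9556],[-0.7463,-0.5908,0.1493,0,0,0.9556],[-0.7463,-0.5908,0.1493,0,0,0.9556],[-0.7463,-0.5908,0.1493,0,0,0.9556]]
  fingers: 0.05

```text
time_s: 2.02
position: [0.3816, 0.3123, 0.1879]
tcp_rot: [[-0.232, 0.973, 0.001], [0.973, 0.232, 0.0], [0.0, 0.001, -1.0]]
force: [0.4, 0.5, 0.2]
opening: 0.589
grasp_force: 0.0
```

```bash
python3 -c "
from plan import *
print(bot.read_state()['position']);print(row([.5113,.1104,.13],Rt(-15)))"
```

```text
[0.38163743 0.31234482 0.18793165]
[-0.2265, 0.0792, 0.058, 0.05, -0.02, 28.42]
```

In the tool's units: -0.2265 m / 0.6 = -0.3775, 0.0792 m / 0.6 = 0.132, 28.4 degrees / 90 = 0.3156.

>>> play_rows:
  motion:
    - [[-0.3775,0.132,0.0967,0,0,0.3156],[-0.3775,0.132,0.0967,0,0,0.3156],[-0.3775,0.132,0.0967,0,0,0.3156],[-0.3775,0.132,0.0967,0,0,0.3156],[-0.3775,0.132,0.0967,0,0,0.3156],[-0.3775,0.132,0.0967,0,0,0.3156],[-0.3775,0.132,0.0967,0,0,0.3156],[-0.3775,0.132,0.0967,0,0,0.3156]]

```text
time_s: 2.68
position: [0.5128, 0.1108, 0.1294]
tcp_rot: [[0.257, 0.966, -0.0], [0.966, -0.257, 0.0], [0.0, -0.0, -1.0]]
force: [-0.0, 0.8, -0.4]
opening: 0.576
grasp_force: 0.0
```

```bash
python3 - <<'E'
from plan import *
from fit import *
print(bot.read_state()['position']);print(row([.5113,.1104,.063],Rt(-15)))
d=imaging.capture("side")
q=proj(d,np.array([[.5113,.1104,.055],bot.read_state()['position']]));print(q)
u,v=q[0].astype(int);im=d["frame"][v-45:v+35,u-50:u+50,::-1]
cv2.imwrite("pics/s1.png",cv2.resize(im,None,fx=7,fy=7,interpolation=cv2.INTER_CUBIC))
E
```

```text
[0.5128 0.1108 0.1294]
[-0.0008, -0.0013, 0.0664, -0.01, -0.0, 0.1]
[[221.7605 158.3583]
 [220.3502 142.1379]]
```

View pics/s1.png

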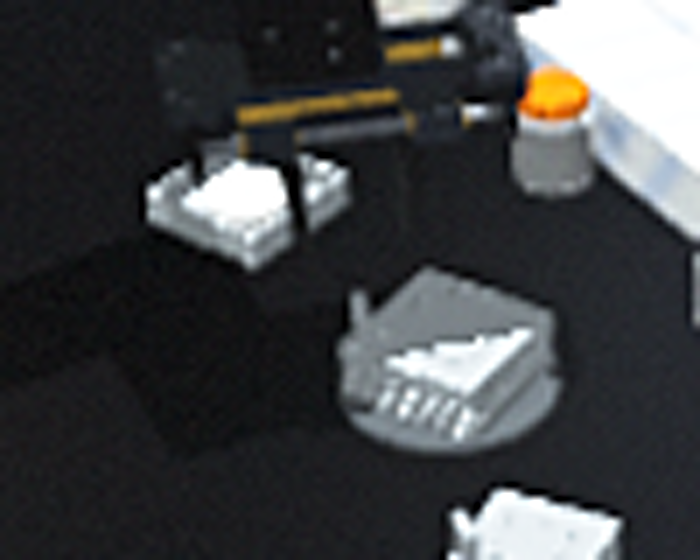

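The tab is at crop (360,310), under the jaws, whose near finger is at (300,200) and far one at about (400,190). I'll descend.

In the tool's units: 0.065 m / 0.6 = 0.1083, 0.064 m / 0.6 = 0.1067.

>>> play_rows:
  motion:
    - [[-0.0013,-0.0022,0.0333,0,0,0],[-0.0013,-0.0022,0.0667,0,0,0],[-0.0013,-0.0022,0.0833,0,0,0],[-0.0013,-0.0022,0.0967,0,0,0],[-0.0013,-0.0022,0.1067,0,0,0],[-0.0013,-0.0022,0.1083,0,0,0],[-0.0013,-0.0022,0.1083,0,0,0]]

```text
time_s: 3.32
position: [0.51, 0.1128, 0.065]
tcp_rot: [[0.252, 0.968, -0.0], [0.968, -0.252, 0.0], [0.0, -0.0, -1.0]]
force: [-1.0, -0.2, 0.2]
opening: 0.575
grasp_force: 0.0
```

```bash
python3 - <<'E'
from plan import *
from fit import *
d=imaging.capture("side")
q=proj(d,np.array([[.5113,.1104,.055]]))
u,v=q[0].astype(int);im=d["frame"][v-25:v+35,u-35:u+40,::-1]
cv2.imwrite("pics/s2.png",cv2.resize(im,None,fx=9,fy=9,interpolation=cv2.INTER_CUBIC))
E
```

```text
(no output)
```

View pics/s2.png

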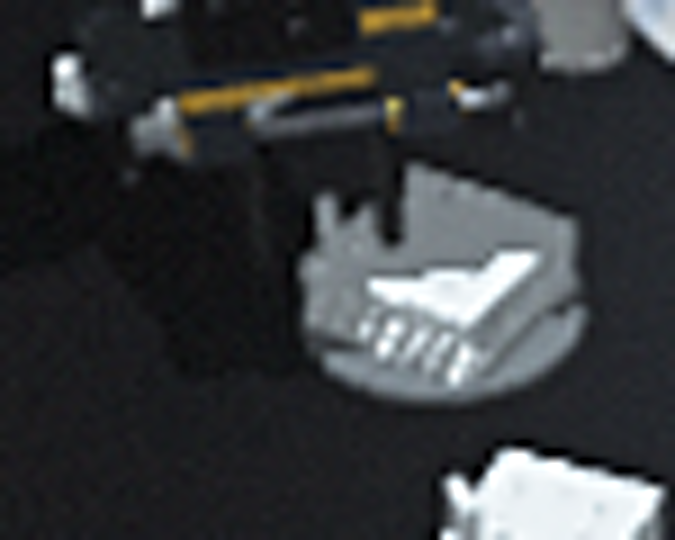

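The tab at (327,210) stands between the fingers at (265,200) and (390,190). I'll make a small correction, then close.

In the tool's units: -0.002 m / 0.6 = -0.0033, 0.0018 m / 0.6 = 0.003.

>>> play_rows:
  motion:
    - [[-0.0033,0.003,0.0017,0,0,0],[-0.0033,0.003,0.0017,0,0,0],[-0.0033,0.003,0.0017,0,0,0]]

```text
time_s: 3.62
position: [0.5118, 0.1097, 0.0643]
tcp_rot: [[0.253, 0.967, 0.001], [0.967, -0.253, -0.0], [0.0, 0.001, -1.0]]
force: [0.5, -0.0, -0.3]
opening: 0.573
grasp_force: 0.0
```

>>> play_rows:
  motion:
    - [[0,0,0,0,0,0],[0,0,0,0,0,0],[0,0,0,0,0,0],[0,0,0,0,0,0],[0,0,0,0,0,0],[0,0,0,0,0,0]]
  fingers: 0

```text
time_s: 4.12
position: [0.5113, 0.1099, 0.0639]
tcp_rot: [[0.253, 0.967, -0.0], [0.967, -0.253, 0.0], [-0.0, -0.0, -1.0]]
force: [0.5, -0.4, 0.3]
opening: 0.203
grasp_force: 0.0
```

>>> play_rows:
  motion:
    - [[0,0,0,0,0,0],[0,0,0,0,0,0],[0,0,0,0,0,0],[0,0,0,0,0,0],[0,0,0,0,0,0],[0,0,0,0,0,0]]

```text
time_s: 4.62
position: [0.5117, 0.1098, 0.0639]
tcp_rot: [[0.253, 0.967, 0.001], [0.967, -0.253, -0.0], [0.0, 0.001, -1.0]]
force: [0.5, -1.1, -1.2]
opening: 0.086
grasp_force: 30.0
```

```bash
python3 - <<'E'
from plan import *
np.set_printoptions(suppress=True,precision=4)
s=bot.read_state();R=np.array(s["tcp_rot"]);p=np.array(s["position"])
print(s["opening"],s["grasp_force"],s["force"],p)
# hinge far corner relative to tab: 110.3 mm along tool y, height 0.03
H=p+R[:,1]*.1103;H[2]=.030
print("hinge xy",H)
for th in(2,4,6,8,10,12):
  for sg in(1,-1):
    Q=Ro.from_rotvec(sg*th*R[:,0],degrees=True).as_matrix()
    pn=H+Q@(p-H)
    if pn[2]>p[2]: print(th,row(pn,Q@R,s))
E
```

```text
0.08607732951500784 29.99978542327881 [ 0.5003 -1.0767 -1.2351] [0.5117 0.1098 0.0639]
hinge xy [0.6184 0.0819 0.03  ]
2 [0.0, 0.0013, -0.0038, 2.0, -0.0, 0.0]
4 [-0.0, 0.0026, -0.0076, 4.0, 0.0, -0.0]
6 [0.0, 0.0042, -0.0113, 6.0, 0.0, -0.0]
8 [-0.0, 0.0058, -0.015, 8.0, -0.0, 0.0]
10 [0.0, 0.0076, -0.0186, 10.0, 0.0, 0.0]
12 [0.0, 0.0095, -0.0222, 12.0, 0.0, 0.0]
```

In the tool's units: -0.015 m / 0.6 = -0.025, -0.0113 m / 0.6 = -0.0188, 8 degrees / 90 = 0.0889.

>>> play_rows:
  motion:
    - [[0,0.0012,-0.0032,0.0111,0,0],[0,0.0022,-0.0063,0.0222,0,0],[0,0.0033,-0.0095,0.0333,0,0],[0,0.0043,-0.0127,0.0444,0,0],[0,0.0057,-0.0158,0.0556,0,0],[0,0.007,-0.0188,0.0667,0,0],[0,0.0083,-0.022,0.0778,0,0],[0,0.0097,-0.025,0.0889,0,0]]

```text
time_s: 5.28
position: [0.5174, 0.1083, 0.0786]
tcp_rot: [[0.253, 0.958, -0.135], [0.967, -0.25, 0.035], [0.0, -0.139, -0.99]]
force: [2.9, -0.4, -4.1]
opening: 0.091
grasp_force: 30.0
```

```bash
python3 - <<'E'
from plan import *
from fit import *
d=imaging.capture("side")
q=proj(d,np.array([[.5313,.1104,.055]]))
u,v=q[0].astype(int);im=d["frame"][v-25:v+35,u-35:u+40,::-1]
cv2.imwrite("pics/s3.png",cv2.resize(im,None,fx=9,fy=9,interpolation=cv2.INTER_CUBIC))
E
```

```text
(no output)
```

View pics/s3.png

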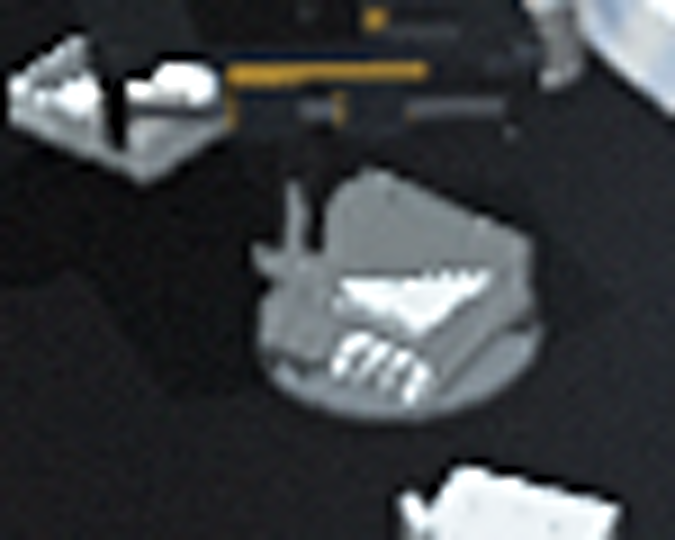

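The cover's tab corner has lifted (265,260) while the far edge is still seated. I'll continue to 13° before lifting off.

```bash
python3 - <<'E'
from plan import *
s=bot.read_state();R=np.array(s["tcp_rot"]);p=np.array(s["position"]);H=np.array([.6184,.0819,.030])
for th in(2,4,6):
    Q=Ro.from_rotvec(th*R[:,0],degrees=True).as_matrix();pn=H+Q@(p-H);print(row(pn,Q@R,s))
for dz in(.005,.01,.02,.03,.05,.07): print(row(pn+[0,0,dz],Q@R,s))
E
```

```text
[0.0, 0.0013, -0.0038, 2.0, 0.0, 0.0]
[-0.0, 0.0026, -0.0075, 4.0, 0.0, 0.0]
[0.0, 0.0042, -0.0112, 6.0, 0.0, -0.0]
[0.0, 0.0035, -0.0162, 6.0, 0.0, -0.0]
[0.0, 0.0028, -0.0211, 6.0, 0.0, -0.0]
[0.0, 0.0014, -0.031, 6.0, 0.0, -0.0]
[0.0, 0.0, -0.0409, 6.0, 0.0, -0.0]
[0.0, -0.0028, -0.0607, 6.0, 0.0, -0.0]
[0.0, -0.0055, -0.0806, 6.0, 0.0, -0.0]
```

In the tool's units: -0.026 m / 0.6 = -0.0433, -0.0211 m / 0.6 = -0.0352, 6 degrees / 90 = 0.0667.

>>> play_rows:
  motion:
    - [[0,0.0022,-0.0063,0.0222,0,0],[0,0.0043,-0.0125,0.0444,0,0],[0,0.007,-0.0187,0.0667,0,0],[0,0.007,-0.0187,0.0667,0,0],[0,0.0063,-0.0228,0.0667,0,0],[0,0.0058,-0.027,0.0667,0,0],[0,0.0047,-0.0352,0.0667,0,0],[0,0.0035,-0.0433,0.0667,0,0]]

```text
time_s: 6.0
position: [0.5212, 0.1073, 0.1047]
tcp_rot: [[0.253, 0.938, -0.236], [0.968, -0.245, 0.061], [-0.0, -0.243, -0.97]]
force: [-1.3, -0.4, -0.7]
opening: 0.09
grasp_force: 30.0
```

In the tool's units: -0.09 m / 0.6 = -0.15, -0.075 m / 0.6 = -0.125.

>>> play_rows:
  motion:
    - [[0,-0.002,-0.0167,0,0,0],[0,-0.008,-0.0333,0,0,0],[0,-0.0122,-0.05,0,0,0],[0,-0.0182,-0.075,0,0,0],[0,-0.0242,-0.1,0,0,0],[0,-0.0302,-0.125,0,0,0],[0,-0.0363,-0.15,0,0,0],[0,-0.0363,-0.15,0,0,0]]

```text
time_s: 6.67
position: [0.5249, 0.1069, 0.2007]
tcp_rot: [[0.253, 0.94, -0.227], [0.968, -0.245, 0.061], [0.002, -0.235, -0.972]]
force: [0.5, -0.4, 0.9]
opening: 0.088
grasp_force: 30.0
```

```bash
python3 - <<'E'
from plan import *
from fit import *
d=imaging.capture("side")
q=proj(d,np.array([[.5513,.1104,.08]]))
u,v=q[0].astype(int);im=d["frame"][v-40:v+40,u-45:u+45,::-1]
cv2.imwrite("pics/s4.png",cv2.resize(im,None,fx=7,fy=7,interpolation=cv2.INTER_CUBIC))
E
```

```text
(no output)
```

View pics/s4.png

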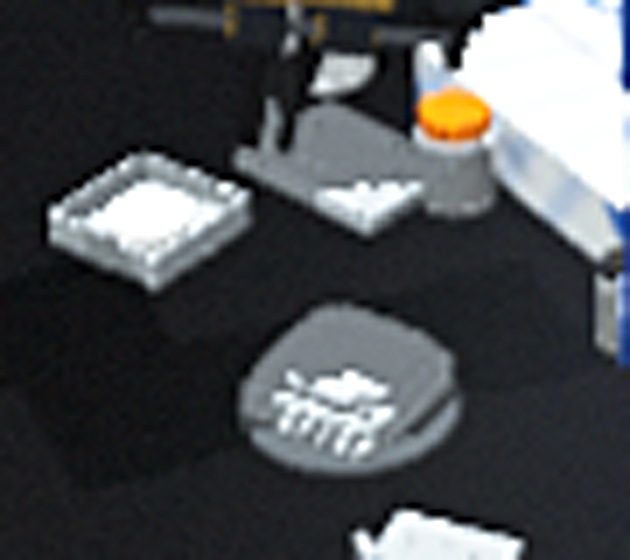

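Cover is off and held at crop (330,150), and the stack is undisturbed at (350,390). Now on to the tray.

```bash
python3 -c "
from plan import *
print(row([.4823,.3405,.157],Rt(-20)))"
```

```text
[0.2154, -0.0868, 0.0648, -13.7, 0.58, 5.34]
```

In the tool's units: 0.2154 m / 0.6 = 0.359, 0.11 m / 0.6 = 0.1833, -13.7 degrees / 90 = -0.1522.

>>> play_rows:
  motion:
    - [[0.0167,-0.0067,0.005,-0.0222,0.0011,0.0089],[0.0583,-0.0233,0.0167,-0.0444,0.0022,0.0178],[0.1167,-0.0467,0.035,-0.0667,0.0033,0.0267],[0.1833,-0.0733,0.055,-0.0889,0.0044,0.0356],[0.25,-0.1,0.075,-0.1111,0.0056,0.0444],[0.3083,-0.1233,0.0933,-0.1333,0.0056,0.0522],[0.3433,-0.1383,0.1033,-0.1467,0.0067,0.0567],[0.359,-0.1447,0.108,-0.1522,0.0067,0.0589]]

```text
time_s: 7.38
position: [0.4777, 0.344, 0.1535]
tcp_rot: [[0.338, 0.941, -0.007], [0.941, -0.338, 0.001], [-0.002, -0.007, -1.0]]
force: [-0.6, -0.9, -0.4]
opening: 0.093
grasp_force: 30.0
```

>>> play_rows:
  motion:
    - [[0,0,0,0,0,0],[0,0,0,0,0,0],[0,0,0,0,0,0],[0,0,0,0,0,0]]

```text
time_s: 7.72
position: [0.4815, 0.3391, 0.155]
tcp_rot: [[0.343, 0.939, -0.005], [0.939, -0.343, 0.0], [-0.002, -0.005, -1.0]]
force: [1.0, -0.2, -1.2]
opening: 0.091
grasp_force: 30.0
```

```bash
python3 - <<'E'
from plan import *
from fit import *
print(row([.4823,.3405,.157],Rt(-20)))
V=[]
h=.044
for c in("top","side"):
    d=imaging.capture(c)
    im=d["frame"][:,:,::-1].copy()
    for off,z0,col in((0,0,(0,0,255)),(.09,.03,(0,255,0))):
        r=box(0,0,h,h,.030+.0,.042)if z0 else box(0,0,h,h,0,.022)
        r=r.copy();a=np.radians(-65);r[:,:2]=r[:,:2]@np.array([[np.cos(a),np.sin(a)],[-np.sin(a),np.cos(a)]])+[.5275,.324]
        if z0:r[:,2]+=.093
        q=proj(d,r);hl=cv2.convexHull(q.astype(np.float32))[:,0]
        if z0:H=hl
    u,v=H.mean(0).astype(int);w=im[max(v-28,0):v+28,u-32:u+32]
    w=cv2.resize(w,(384,336),interpolation=cv2.INTER_CUBIC)
    cv2.polylines(w,[((H-[u-32,max(v-28,0)]+.5)*6).astype(int)],True,(0,255,0),1);V.append(w)
    r=finder.outline_of(c,"cover_medium")
    for m in r[:4]:
        if np.hypot(*(np.argwhere(m["pixels"]).mean(0)-[v,u]))<20:
            P=[box(0,0,h,h,.123,.135)];t=tab(h);t[:,2]+=.093
            print(c,m["confidence"],*fit([(d,m["pixels"],P+[t])],[.5275,.324,-1.13]))
cv2.imwrite("pics/f1.png",np.hstack(V))
E
```

```text
[0.0016, 0.0003, -0.002, -0.29, 0.09, -0.08]
top 0.69 [ 0.5231  0.322  -1.1205] 0.7730192542076111
side 0.57 [ 0.5244  0.3208 -1.1164] 0.17330585420131683
```

View pics/f1.png

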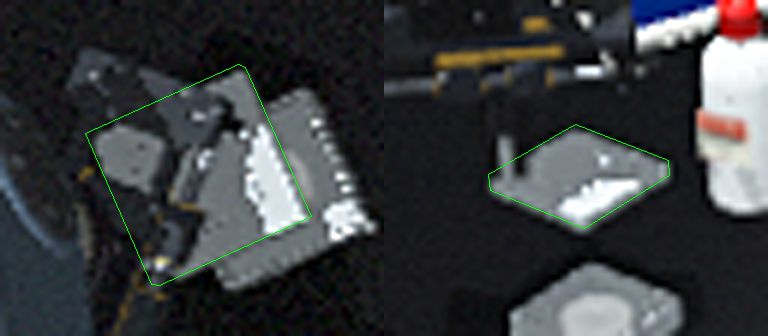

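The cover matches the predicted outline (green) in both views: level, squared up and about 10 cm above the rim. I'll let it settle, then hand in.

In the tool's units: -0.001 m / 0.6 = -0.0017.

>>> play_rows:
  motion:
    - [[0.0017,0,-0.0017,0,0,0],[0.0017,0,-0.0017,0,0,0],[0.0017,0,-0.0017,0,0,0],[0.0017,0,-0.0017,0,0,0],[0.0017,0,-0.0017,0,0,0],[0.0017,0,-0.0017,0,0,0]]

```text
time_s: 8.42
position: [0.4812, 0.3415, 0.1561]
tcp_rot: [[0.341, 0.94, -0.005], [0.94, -0.341, 0.001], [-0.001, -0.005, -1.0]]
force: [0.1, -0.1, -1.5]
opening: 0.088
grasp_force: 30.0
```

```bash
python3 -c "
from rig import bot
print(bot.read_state()['qvel']);print(bot.hand_in())"
```

```text
[ 0.2050236   0.04041744  0.06260102 -0.21980022 -0.08624918  0.09613325]
the job is handed in; nothing more can be done
None
```

I peeled the medium cover off its stack by the tab and handed the job in with it held level, square and centred to within a few mm, about 10 cm above the tray's rim; hand-in returned no verdict, so I can't confirm the score.

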